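Push the loose drive home into the bay

ROBOT

A 7-joint arm with a two-finger parallel gripper is mounted at the origin on the work surface. World frame = base frame: x ahead of the robot, y to its left, z up, the work surface at z = 0. Lengths are in m, angles in rad, forces in N, time in s.
With the tool pointing down it reaches from about 0.35 to 0.9 m from the base axis. Payload 8.1 kg.
Tool frame: the origin (TCP) lies midway between the tips of the shut fingers; the grasp point (between the pads) lies ctrl.grip_depth behind it (ctrl.grip_depth is the distance from the TCP to the grasp point, in m); z points along the fingers, y is the line along which they close (so a half turn about z gives the same grasp; the last joint's range is limited). The gripper opens to 92 mm and grips with 3 to 60 N. Pads are 19 mm wide; open, the fingers measure 130 mm over their backs; the gripper's body (75 mm by 190 mm) begins 47 mm behind the grasp point.
Start: joints at [-1.361, 0.434, 0.025, 1.573, -0.012, 1.134, -0.075], TCP at [0.192, 0.595, 0.227] pointing down, gripper open.
Joint ranges: [-2.62, 2.62], [-0.44, 2.09], [-1.27, 1.32], [0.08, 2.57], [-1.32, 4.46], [0.12, 2], [-2.74, 2.74]. Speed limits (rad/s): [2.22, 2.22, 3.01, 3.01, 3.14, 3.14, 3.14].

INTERFACE

Orientations are given as a unit quaternion [x, y, z, w].
In Python, from station import ctrl, eyes gives the robot as it stands.
- The arm moves only by the tool servo_tool, never from a script. Its argument "motion" is one flat list of numbers, 6 for each row, row after row: the shift along the tool's x, y, z in units of 0.25 m (1.0 is 0.25 m), then the turn, a rotation vector about the tool's x, y, z in units of pi/4 rad (1.0 is pi/4 rad). A call has 1 to 8 rows; each row shifts and turns the commanded pose from where the row before left it, along the tool's axes as they then stand; what a row does not reach is not made up. A row lasts 1/12 s, in which the tool goes at most 41.7 mm and 7.16 degrees, less where a joint would pass 70% of its speed; a pose out of reach is approached as far as the arm can. A call with a number of a shift or a turn outside -1 to 1 is refused whole. A call with a gripper value outside its range is refused whole. "jaw" is the opening, from -1 (shut) to 1 (fully open), set as the call begins (left out, the last holds). The fingers move at their own pace and stop on an object; "force" is the grip in N (left out, the last holds). Time passes only in rows, so rows that do not move let the fingers close. It gives the time, the measured TCP pose, the force, the opening and the grip force at its end, in the units of the state.
- ctrl.state(): the state, without advancing time (a new reading comes with each control period).
- eyes.grab_frame(name): name is "side" or "top"; returns a dict with "image" (400x640x3 uint8, blue, green, red), "range_z" (400x640 float32, m along the optical axis (not along the pixel's ray), 0 where there is no reading), "mtx" (3x3 intrinsics, pixels), "world_from_camera" (4x4, takes a point from camera to world coordinates). Camera axes: x right, y up, looking along -z (the intrinsics and any distortion apply to the point x, -y, -z); pixel columns grow to the right and rows downward; lengths in m; the calibration is good to about 2 mm. A picture is of the moment at which its call begins.
- ctrl.sign_off(): hands the job in; it is judged then, once.
The state is a dict: "time_s": time; "joint_positions": joint angles; "joint_vel": joint speeds; "joint_torque": joint torques, N m; "tool_pos": TCP position; "eef_rot": TCP orientation; "wrist_force": force on the tool from outside, world axes, zero at the start; "ft_torque": the same for the moment, N m; "grip_width": opening from 0.0 (shut) to 1.0 (fully open); "gripper_force": force on a finger pad.
Only numpy, scipy, OpenCV 4.12 (cv2) and the standard library are available. Lean on these libraries where they do the work, as an engineer would, in place of code of your own. Each camera call takes 0.05 s, during which the arm holds its last target. There are 200 camera calls.

TASK

One drive is already seated in the two-slot drive bay; the other lies loose on the ledge in front of it. Without gripping or lifting it, nudge the loose drive across into line with the empty slot and push it along the ledge until it is fully home against the back of the slot, level with its seated neighbour. Leave the seated drive, the plant pot and the tray where they are, and do not press the eject buttons.

Things in the scene. Friction and masses are not known exactly. Their poses are not given: they have to be found in the camera images.
- drive: The loose black plastic drive cartridge, a flat box 100 (its x) x 105 (its y) x 24 (z) mm, about 0.35 kg; origin at the centre of its underside; its +x end is the leading end that goes into the bay, its -x end has three fine grey ribs on top. It lies flat on the ledge in front of the bay, turned by up to 0.3 rad relative to it.
- seated_drive: The other, identical black plastic drive cartridge, a flat box 100 (its x) x 105 (its y) x 24 (z) mm, about 0.35 kg; origin at the centre of its underside; its +x end is the leading end that goes into the bay, its -x end has three fine grey ribs on top. It stays where it is, home in the other slot.
- slot_empty: Empty cell (left or right) of the fixed graphite aluminium drive bay. Origin on the ledge at the centre of its mouth; +x points into the cell (away from the robot within 0.2 rad), +y left along the mouth. Open underneath: a drive slides in on the ledge. Inside 111 mm wide, flaring to about 119 mm over the first 14 mm at the mouth; roof 30 to 36 mm up; back stop 80.5 mm in
- home (a point): Point on the ledge 30 mm inside the empty cell's mouth, on its centre line: a drive that is fully home has its origin here and sticks 20 mm out of the mouth
- slot_full: Occupied cell of the bay, same shape and axes as the empty one and joined to it side by side, mouths level, centres 123 mm apart; its origin is on the ledge at the centre of its mouth
- eject_empty_top (a point): Centre of the top of the eject button (18 mm across) above the empty slot, 60 mm behind the mouth, on the 36 mm high bay
- eject_full_top (a point): Same for the button above the occupied slot
- eject_empty (a joint): Empty slot's eject push-button, sprung, on top of the bay; 0 = up, 0.005 m = fully pressed (4 N). Not to be pressed
- eject_full (a joint): Occupied slot's eject push-button, sprung, on top of the bay; 0 = up, 0.005 m = fully pressed (4 N). Not to be pressed
- pot: Empty white ceramic plant pot, 90 mm across the rim, 80 mm high, upright; origin at the centre of its underside. Stands to one side of the bay
- tray: Small shallow stainless steel tray, 150 (x) x 90 (y) x 18 (z) mm, wall 3 mm; origin at the centre of its underside. Lies to the other side of the bay
Mind the look-alikes: they are no part of the job. What is shaped like the seated_drive but orange or red is not meant.

How it is judged:
At the end, for the whole second after the job is handed in: The loose drive lies flat on the ledge, at rest, in the empty slot: within 4 mm of fully home (origin 30 mm inside the mouth), within 6 mm of the slot's centre line and 0.07 rad of its direction; the seated drive is still home; pot and tray within 10 mm of their start (x of drive in the frame of slot_empty between 0.026 and 0.034 m and y of drive in the frame of slot_empty between -0.006 and 0.006 m and angle between the x axis of drive and the x axis of slot_empty, either way round below 0.07 rad and height (world z) of drive below 0.004 m and linear speed of drive below 0.01 m/s and x of seated_drive in the frame of slot_full above 0.026 m and distance of each of pot, tray from where it was at the start of the episode below 0.01 m); the robot touches nothing.
It fails at once if the loose drive is lifted or tipped (underside over 10 mm up, or tilted over 0.15 rad) (height (world z) of drive above 0.01 m or angle between drive's own z axis and vertical above 0.15 rad).
It fails at once if the seated drive is moved by more than 8 mm (distance of seated_drive from where it was at the start of the episode above 0.008 m).
It fails at once if the pot or the tray is moved by more than 10 mm (distance of any of pot, tray from where it was at the start of the episode above 0.01 m).
It fails at once if an eject button is pressed (over 3 mm) (value of joint any of eject_empty, eject_full above 0.003 m).
It also fails if it takes over 45 s, if anything falls off the work surface, if the arm or the gripper's body presses on something with over 40 N, if the wrist force passes 120 N, or if a joint passes its speed limit or range.

## Working session

There is one attempt and no reset: what is moved stays moved. The work goes in short steps, Python scripts to look and compute and a tool call to move; the robot and the scene stay as the last step left them, time stands still between calls to the robot, and variables do not carry over. Pictures are saved under pics/ and viewed, at most 10 in all, crops included, and the job is handed in when it is done.

Besides the shell and the picture viewer there is one more tool, called as name(argument=value, ...), one argument or row to a line, values as JSON. servo_tool: Moves the arm, as the interface text tells. Its arguments: {"type":"object","properties":{"motion":{"type":"array","items":{"type":"number"}},"jaw":{"type":"number"},"force":{"type":"number"}},"required":["motion"]}

```bash
mkdir -p pics; python3 - <<'E'
from station import ctrl, eyes
import cv2,numpy as np
for n in("top","side"):
    f=eyes.grab_frame(n); cv2.imwrite(f"pics/{n}0.png",f["image"]); np.savez(f"{n}0.npz",**f)
    print(n,f["mtx"].tolist(),f["world_from_camera"].round(3).tolist(),f.keys())
s=ctrl.state();print(s, ctrl.grip_depth)
E
```

```text
top [[466.9837582050457, 0.0, 319.00756212099253], [0.0, 466.9837582050457, 201.75234763448736], [0.0, 0.0, 1.0]] [[0.001, 0.976, -0.216, 0.309], [-1.0, 0.001, -0.0, 0.002], [-0.0, 0.216, 0.976, 1.379], [0.0, 0.0, 0.0, 1.0]] dict_keys(['image', 'range_z', 'mtx', 'world_from_camera'])
side [[388.5940046564476, 0.0, 316.97177577822197], [0.0, 388.5940046564476, 203.42859447604198], [0.0, 0.0, 1.0]] [[-0.993, 0.056, -0.099, 0.504], [-0.113, -0.592, 0.798, 0.866], [-0.014, 0.804, 0.595, 0.692], [0.0, 0.0, 0.0, 1.0]] dict_keys(['image', 'range_z', 'mtx', 'world_from_camera'])
{'time_s': 0.1, 'joint_positions': array([-1.36059026,  0.43517276,  0.02497058,  1.5739922 , -0.01159863,
        1.13400702, -0.07509563]), 'joint_vel': array([ 0.00088482, -0.00188359,  0.0007804 , -0.00143558, -0.00168833,
        0.00197497,  0.00063467]), 'joint_torque': array([ 3.44177795e-03, -6.69125676e+01,  9.88301262e-01, -3.15142751e+01,
       -6.04212284e-02,  3.73909087e-02,  4.67902112e-05]), 'tool_pos': array([0.19223973, 0.59422116, 0.22601671]), 'eef_rot': array([ 1.55796536e-01,  9.87788907e-01, -7.15663820e-04, -4.66642695e-05]), 'wrist_force': array([ 0.06833155, -0.1483545 , -0.01094351]), 'ft_torque': array([-0.07860637,  0.00373799,  0.04833876]), 'gripper_force': 0.0, 'grip_width': 1.0014330149683597} 0.0188
```

View pics/top0.png

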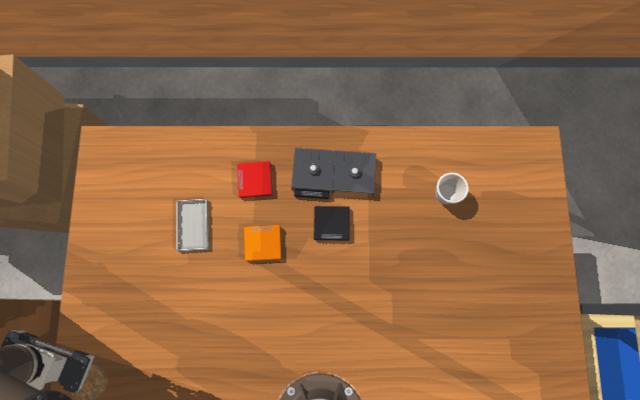

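View pics/side0.png

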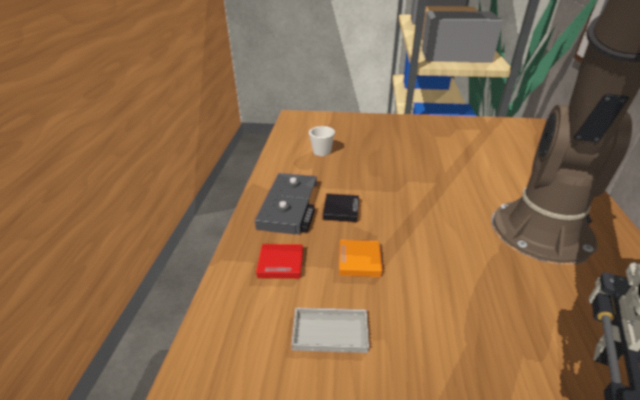

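The top view shows four things that could be taken for the loose drive:
- The black box at (332,223), in front of the bay. This is my choice.
- The seated black drive at (312,193), its end poking out of the left slot.
- The red look-alike at (255,180).
- The orange look-alike at (263,243).

The empty slot is the right one, with its mouth near (355,194). The side view agrees, with the black box at (341,207). The tray is at left (193,225) and the pot at right (452,188).

```bash
cat > h.py <<'E'
import cv2,numpy as np
def ray_plane(f,uv,z):
    K,T=f["mtx"],f["world_from_camera"]; uv=np.atleast_2d(uv).astype(float)
    d=np.c_[(uv[:,0]-K[0,2])/K[0,0],-(uv[:,1]-K[1,2])/K[1,1],-np.ones(len(uv))]@T[:3,:3].T
    o=T[:3,3]; return o+d*((z-o[2])/d[:,2])[:,None]
def world(f):
    h,w=f["range_z"].shape; v,u=np.mgrid[:h,:w]; K,T=f["mtx"],f["world_from_camera"]; r=f["range_z"]
    p=np.stack([(u-K[0,2])/K[0,0]*r,-(v-K[1,2])/K[1,1]*r,-r],-1); return p@T[:3,:3].T+T[:3,3]
def rect(f,mask,z):
    c=max(cv2.findContours(mask.astype(np.uint8),cv2.RETR_EXTERNAL,cv2.CHAIN_APPROX_NONE)[0],key=cv2.contourArea)
    p=ray_plane(f,c[:,0,:],z)[:,:2]
    (x,y),s,a=cv2.minAreaRect((p*1000).astype(np.float32)); return (round(x,1),round(y,1)),np.round(s,1),round(a,2)
E
python3 - <<'E'
from h import *
f=dict(np.load("top0.npz")); P=world(f); im=f["image"]; Z=P[...,2]
print("table z",np.median(Z[240:300,350:420]))
dark=im.max(2)<75
box=np.zeros(Z.shape,bool); box[203:250,305:360]=1
print("drive z",np.median(Z[215:232,322:342]))
m=dark&box&(Z>.012); print("drive",rect(f,m,.024))
box[:]=0; box[140:203,280:385]=1
m=box&(Z>.03); print("bay z",np.median(Z[m])); print("bay",rect(f,m,.036))
m2=box&(im.min(2)>150); n,_,st,c=cv2.connectedComponentsWithStats(m2.astype(np.uint8))
for i in range(1,n):
    if st[i,4]>8: print("btn",c[i].round(1),st[i,4],ray_plane(f,c[i],.046).round(4), Z[int(c[i][1]),int(c[i][0])])
cv2.imwrite("pics/crop0.png",cv2.resize(im[140:260,230:390],None,fx=5,fy=5,interpolation=cv2.INTER_CUBIC)[:600])
# pot, tray, orange extents
g=np.zeros(Z.shape,bool)
for n,(a,b,c_,d) in dict(orange=(215,270,240,290),red=(155,205,232,278),tray=(190,260,170,215),pot=(165,215,430,475)).items():
    s=P[a:b,c_:d][Z[a:b,c_:d]>.01]; print(n,s.min(0).round(3),s.max(0).round(3))
E
```

```text
table z 0.0009187577495011201
drive z 0.02506050968100293
drive ((545.1, -34.9), array([ 95.4, 103.4]), 0.04)
bay z 0.037298362957005615
bay ((704.1, -42.7), array([246.7, 128.3]), 86.47)
btn [312.6 167.1] 25 [[0.7094 0.0214 0.046 ]] 0.053935506974255754
btn [354.4 170. ] 25 [[ 0.7003 -0.1028  0.046 ]] 0.05451309144495364
orange [0.309 0.002 0.011] [0.562 0.222 1.379]
red [0.309 0.002 0.01 ] [0.736 0.247 1.379]
tray [0.309 0.002 0.01 ] [0.642 0.427 1.379]
pot [ 0.309 -0.425  0.01 ] [0.683 0.002 1.379]
```

View pics/crop0.png

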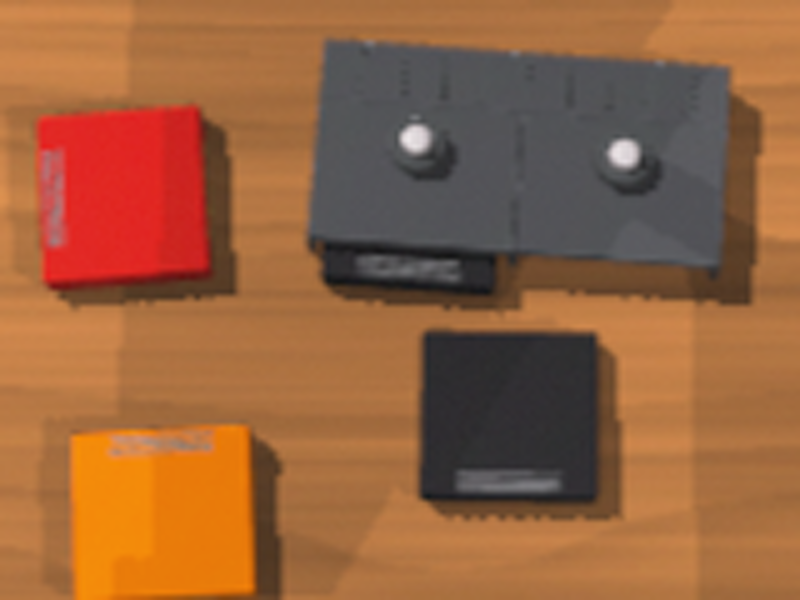

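The crop confirms the choice: a black box with grey ribs on its near end, about 95 x 103 mm by mask with its top at z≈24 mm. The empty slot is the right one. The buttons give a bay yaw of about -0.066 rad and an empty mouth centre of about (0.638, -0.099). I'll push sideways with two fingertips so the drive squares up to the tool, then push from behind.

```bash
cat > plan.py <<'E'
import sys,numpy as np
from scipy.linalg import logm,expm
from scipy.spatial.transform import Rotation as R
from station import ctrl
# usage: plan.py n x y z yaw(of tool y axis)  -> one row to repeat n times
n,x,y,z,a=int(sys.argv[1]),*map(float,sys.argv[2:6])
s=ctrl.state(); A=np.eye(4); A[:3,:3]=R.from_quat(s["eef_rot"]).as_matrix(); A[:3,3]=s["tool_pos"]
B=np.eye(4); ya=np.array([np.cos(a),np.sin(a),0]); za=np.array([0,0,-1.]); B[:3,:3]=np.c_[np.cross(ya,za),ya,za]; B[:3,3]=x,y,z
S=expm(np.real(logm(np.linalg.inv(A)@B))/n)
print((S[:3,3]/.25).round(4),(R.from_matrix(S[:3,:3]).as_rotvec()/(np.pi/4)).round(4),"at",A[:3,3].round(4),"yaw",np.arctan2(A[1,1],A[0,1]).round(4))
T=A.copy(); print([(T:=T@S)[:3,3].round(2).tolist() for _ in range(n)][::4])
E
python3 plan.py 24 .545 .05 .2 -.066
```

```text
[-0.1163 -0.0056  0.0044] [-0.0001  0.0001  0.0702] at [0.1922 0.5942 0.226 ] yaw 1.2579
[[0.22, 0.58, 0.22], [0.32, 0.53, 0.22], [0.41, 0.45, 0.22], [0.48, 0.36, 0.21], [0.52, 0.25, 0.21], [0.55, 0.14, 0.2]]
```

servo_tool(
  motion=[-0.116,-0.006,0.004,0,0,0.07,-0.116,-0.006,0.004,0,0,0.07,-0.116,-0.006,0.004,0,0,0.07,-0.116,-0.006,0.004,0,0,0.07,-0.116,-0.006,0.004,0,0,0.07,-0.116,-0.006,0.004,0,0,0.07,-0.116,-0.006,0.004,0,0,0.07,-0.116,-0.006,0.004,0,0,0.07],
  jaw=0.35,
)

```text
time_s: 0.77
tool_pos: [0.389, 0.4717, 0.2182]
eef_rot: [0.369, 0.93, -0.0, -0.0]
wrist_force: [-0.9, 0.0, 0.9]
grip_width: 0.675
gripper_force: 0.0
```

servo_tool(
  motion=[-0.116,-0.006,0.004,0,0,0.07,-0.116,-0.006,0.004,0,0,0.07,-0.116,-0.006,0.004,0,0,0.07,-0.116,-0.006,0.004,0,0,0.07,-0.116,-0.006,0.004,0,0,0.07,-0.116,-0.006,0.004,0,0,0.07,-0.116,-0.006,0.004,0,0,0.07,-0.116,-0.006,0.004,0,0,0.07],
)

```text
time_s: 1.43
tool_pos: [0.5136, 0.2779, 0.2103]
eef_rot: [0.563, 0.827, -0.0, -0.0]
wrist_force: [0.0, 0.5, -0.2]
grip_width: 0.673
gripper_force: 0.0
```

servo_tool(
  motion=[-0.116,-0.006,0.004,0,0,0.07,-0.116,-0.006,0.004,0,0,0.07,-0.116,-0.006,0.004,0,0,0.07,-0.116,-0.006,0.004,0,0,0.07,-0.116,-0.006,0.004,0,0,0.07,-0.116,-0.006,0.004,0,0,0.07,-0.116,-0.006,0.004,0,0,0.07,0,0,0,0,0,0],
)

```text
time_s: 2.1
tool_pos: [0.5454, 0.0726, 0.2037]
eef_rot: [0.713, 0.701, -0.001, 0.001]
wrist_force: [0.0, -1.0, 0.2]
grip_width: 0.679
gripper_force: 0.0
```

```bash
python3 plan.py 6 .542 .05 .014 -.066
```

```text
[-0.0149 -0.0016  0.1265] [-0.0001  0.0007  0.0102] at [0.5454 0.0726 0.2037] yaw -0.0179
[[0.54, 0.07, 0.17], [0.54, 0.05, 0.05]]
```

servo_tool(
  motion=[-0.06,-0.005,0,0,0,0.03,-0.03,-0.005,0,0,0,0.031,0,0,0.15,0,0,0,0,0,0.15,0,0,0,0,0,0.15,0,0,0,0,0,0.15,0,0,0,0,0,0.1,0,0,0,0,0,0,0,0,0],
)

```text
time_s: 2.77
tool_pos: [0.5391, 0.0574, 0.0242]
eef_rot: [0.726, 0.688, -0.003, -0.002]
wrist_force: [-0.5, 0.9, 0.3]
grip_width: 0.676
gripper_force: 0.0
```

```bash
python3 plan.py 2 .542 .03 .013 -.066;  python3 - <<'E'
from station import eyes,ctrl
import cv2
print(ctrl.state()["wrist_force"])
f=eyes.grab_frame("top"); cv2.imwrite("pics/t1.png",cv2.resize(f["image"][130:290,230:420],None,fx=3,fy=3))
g=eyes.grab_frame("side")["image"][150:300,200:420]; cv2.imwrite("pics/s1.png",cv2.resize(g,None,fx=3,fy=3))
E
```

```text
[-0.0544  0.009   0.0224] [-0.005   0.0013  0.0075] at [0.5391 0.0574 0.0242] yaw -0.0542
[[0.54, 0.04, 0.02]]
[-0.50214186  0.87638464  0.25844481]
```

View pics/s1.png

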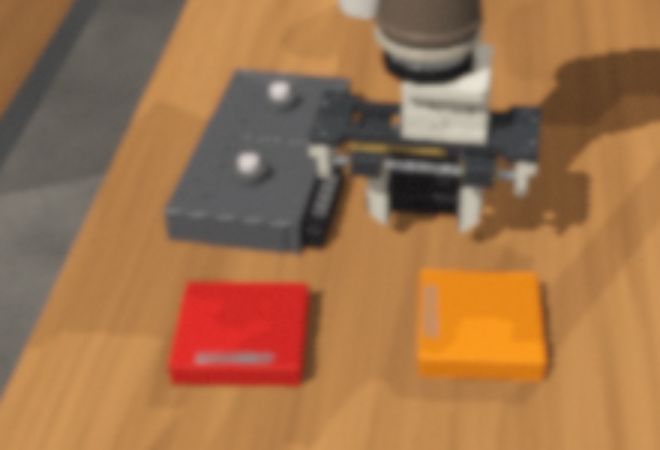

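The side crop shows the fingers down beside the drive, straddling its left face and clear of everything else. Next I lower to 13 mm and push sideways.

servo_tool(
  motion=[-0.03,0.01,0.045,-0.005,0,0.015,-0.03,0,0,0,0,0,-0.024,0,0,0,0,0,-0.02,0,0,0,0,0,-0.02,0,0,0,0,0,-0.02,0,0,0,0,0,-0.02,0,0,0,0,0,-0.02,0,0,0,0,0],
)

```text
time_s: 3.53
tool_pos: [0.5426, 0.0114, 0.0179]
eef_rot: [0.73, 0.683, 0.002, 0.001]
wrist_force: [0.2, 2.0, 2.0]
grip_width: 0.672
gripper_force: 1.3
```

servo_tool(
  motion=[-0.02,0,0,0,0,0,-0.02,0,0,0,0,0,-0.02,0,0,0,0,0,-0.02,0,0,0,0,0,-0.02,0,0,0,0,0,-0.01,0,0,0,0,0,0,0,0,0,0,0,0,0,0,0,0,0],
)

```text
time_s: 4.2
tool_pos: [0.5403, -0.0167, 0.0173]
eef_rot: [0.73, 0.683, 0.001, 0.001]
wrist_force: [-0.1, 0.3, 0.5]
grip_width: 0.672
gripper_force: 0.0
```

```bash
python3 plan.py 1 .542 -.031 .013 -.066;  python3 - <<'E'
from station import eyes,ctrl
import cv2
f=eyes.grab_frame("top"); cv2.imwrite("pics/t2.png",cv2.resize(f["image"][130:290,230:420],None,fx=3,fy=3))
E
```

```text
[-0.0566  0.0106  0.0174] [ 0.0045  0.0006 -0.0013] at [ 0.5403 -0.0167  0.0173] yaw -0.0671
[[0.54, -0.03, 0.01]]
```

View pics/t2.png

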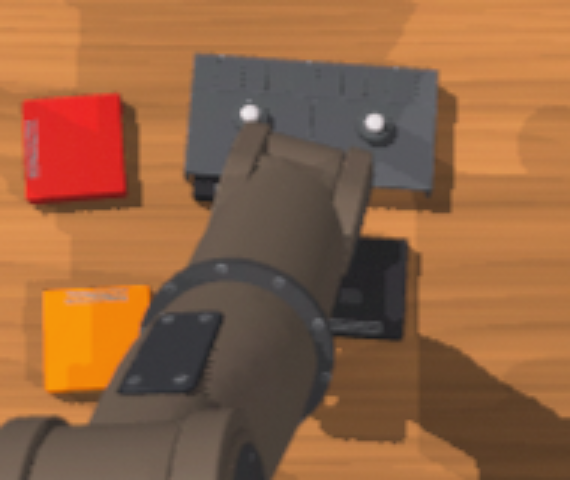

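The top view shows the drive's right edge at crop x≈407 (full-image u≈366). It has moved about 48 mm and has about 10 mm left.

servo_tool(
  motion=[-0.014,0,0,0,0,0,-0.014,0,0,0,0,0,-0.012,0,0,0,0,0,0,0,0,0,0,0,0,0,0,0,0,0,0.06,0,0,0,0,0,0.08,0,-0.15,0,0,0,0.08,0,-0.16,0,0,0],
)

```text
time_s: 4.92
tool_pos: [0.5413, 0.0271, 0.0907]
eef_rot: [0.731, 0.683, -0.001, 0.0]
wrist_force: [1.0, 0.7, 0.5]
grip_width: 0.678
gripper_force: 0.0
```

```bash
python3 plan.py 14 .42 -.0845 .12 1.505
```

```text
[-0.0042 -0.0521 -0.0083] [-2.00e-04  1.00e-04 -1.43e-01] at [0.5413 0.0271 0.0907] yaw -0.0678
[[0.53, 0.03, 0.09], [0.48, 0.01, 0.1], [0.44, -0.02, 0.11], [0.42, -0.07, 0.12]]
```

servo_tool(
  motion=[-0.004,-0.052,-0.008,0,0,-0.143,-0.004,-0.052,-0.008,0,0,-0.143,-0.004,-0.052,-0.008,0,0,-0.143,-0.004,-0.052,-0.008,0,0,-0.143,-0.004,-0.052,-0.008,0,0,-0.143,-0.004,-0.052,-0.008,0,0,-0.143,-0.004,-0.052,-0.008,0,0,-0.143,-0.004,-0.052,-0.008,0,0,-0.143],
)

```text
time_s: 5.58
tool_pos: [0.4496, -0.0127, 0.1073]
eef_rot: [0.358, 0.934, 0.001, 0.002]
wrist_force: [0.0, -0.3, -0.1]
grip_width: 0.672
gripper_force: 0.0
```

servo_tool(
  motion=[-0.004,-0.052,-0.008,0,0,-0.143,-0.004,-0.052,-0.008,0,0,-0.143,-0.004,-0.052,-0.008,0,0,-0.143,-0.004,-0.052,-0.008,0,0,-0.143,-0.004,-0.052,-0.008,0,0,-0.143,-0.004,-0.052,-0.008,0,0,-0.143,0,0,0,0,0,0,0,0,0,0,0,0],
)

```text
time_s: 6.25
tool_pos: [0.4217, -0.0843, 0.1192]
eef_rot: [0.035, 0.999, -0.0, 0.002]
wrist_force: [0.1, 0.6, 0.5]
grip_width: 0.675
gripper_force: 0.0
```

```bash
python3 plan.py 3 .42 -.0845 .013 1.505;  python3 - <<'E'
from station import eyes,ctrl
from h import *
f=eyes.grab_frame("top"); im=f["image"]; np.savez("top3.npz",**f)
cv2.imwrite("pics/t3.png",cv2.resize(im[130:270,270:410],None,fx=4,fy=4,interpolation=cv2.INTER_CUBIC))
E
```

```text
[ 0.0027 -0.0005  0.1416] [ 0.0001  0.0019 -0.0015] at [ 0.4217 -0.0843  0.1192] yaw 1.5014
[[0.42, -0.08, 0.08]]
```

View pics/t3.png

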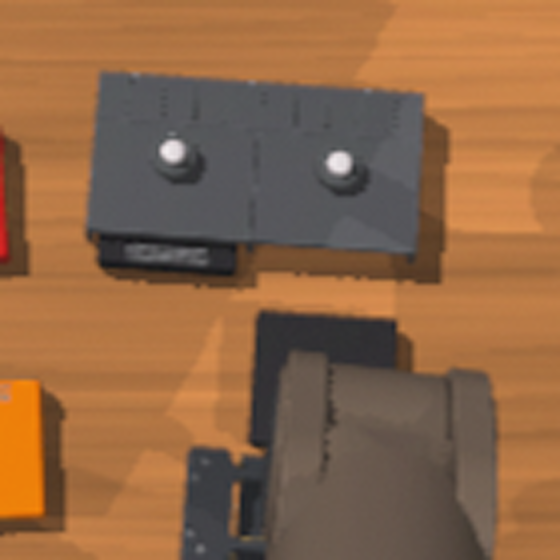

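The top view shows the drive's leading edge running from crop (258,312) to (397,321), and the bay's front edge from (88,234) to (410,255). I'll measure both.

```bash
python3 - <<'E'
from h import *
f=dict(np.load("top3.npz")); c=lambda p:np.array(p)/4+[270-.375,130-.375]
im=f["image"]; m=(im.max(2)<75); m[:200]=0; m[:,:330]=0; m[:,372:]=0
ys=[];xs=range(337,367)
for u in xs: ys.append(200+np.argmax(m[200:,u]))
k=np.polyfit(list(xs),np.array(ys)-.5,1)
e=ray_plane(f,[[334.3,np.polyval(k,334.3)],[369.0,np.polyval(k,369.0)]],.024); print("lead edge",e.round(4))
d=e[0]-e[1]; print("len",np.linalg.norm(d),"yaw",-np.arctan2(d[0],d[1]))
# left & right sides at rows 212..216
for v in (211,213,215):
    r=np.where(m[v,330:372])[0]; print(v,r.min()+330,r.max()+330, ray_plane(f,[[r.min()+329.5,v],[r.max()+330.5,v]],.024)[:,1].round(4))
b=ray_plane(f,c([[88,234],[410,255]]),.036); print("bay front",b.round(4)); d=b[0]-b[1]; print(np.linalg.norm(d),-np.arctan2(d[0],d[1]))
t=ray_plane(f,c([[173,152],[339,163]]),.053); d=t[0]-t[1]; a=-np.arctan2(d[0],d[1]); X=np.array([np.cos(a),np.sin(a),0])
print("btn",t.round(4),np.linalg.norm(d),a,"mouths",(t-.06*X).round(4))
ba=-.066; O=(t[1]-.06*X); lead=(e[0]+e[1])/2; q=lead-O; print("lead centre in slot: x",q[0]*np.cos(ba)+q[1]*np.sin(ba),"y",-q[0]*np.sin(ba)+q[1]*np.cos(ba))
E
```

```text
lead edge [[ 0.5904 -0.0431  0.024 ]
 [ 0.584  -0.1458  0.024 ]]
len 0.10284922162871905 yaw -0.062172429006129196
211 334 368 [-0.0407 -0.1442]
213 334 368 [-0.0407 -0.1441]
215 334 368 [-0.0406 -0.144 ]
bay front [[ 0.6474  0.0834  0.036 ]
 [ 0.6316 -0.1548  0.036 ]]
0.23872440405607034 -0.06636662829241673
btn [[ 0.7056  0.0204  0.053 ]
 [ 0.6972 -0.1021  0.053 ]] 0.12278939809001851 -0.06815944960600545 mouths [[ 0.6457  0.0245  0.053 ]
 [ 0.6374 -0.098   0.053 ]]
lead centre in slot: x -0.050296234604220044 y 0.0002699199722327032
```

The drive is on the slot line: y offset about 0, yaw within 0.005 rad, leading end 50 mm short of the mouth. Next I lower behind it and push straight in.

servo_tool(
  motion=[0,0,0.14,0,0,0,0,0,0.14,0,0,0,0,0,0.14,0,0,0,0,0,0,0,0,0,-0.06,0,0,0,0,0,-0.06,0,0,0,0,0,-0.06,0,0,0,0,0,0,0,0,0,0,0],
)

```text
time_s: 6.97
tool_pos: [0.4711, -0.0861, 0.0161]
eef_rot: [0.033, 0.999, -0.0, 0.004]
wrist_force: [1.2, 0.1, -0.1]
grip_width: 0.673
gripper_force: 0.0
```

```bash
python3 plan.py 1 .6055 -.096 .014 1.505
```

```text
[-0.5389 -0.0045  0.0129] [0.0002 0.0107 0.0006] at [ 0.4711 -0.0861  0.0161] yaw 1.5055
[[0.61, -0.1, 0.01]]
```

servo_tool(
  motion=[-0.028,0,0,0,0,0,-0.028,0,0,0,0,0,-0.028,0,0,0,0,0,-0.028,0,0,0,0,0,-0.028,0,0,0,0,0,-0.028,0,0,0,0,0,-0.028,0,0,0,0,0,-0.028,0,0,0,0,0],
)

```text
time_s: 7.63
tool_pos: [0.5234, -0.0904, 0.0144]
eef_rot: [0.032, 0.999, -0.0, 0.002]
wrist_force: [-2.7, -0.3, 2.3]
grip_width: 0.672
gripper_force: 1.2
```

servo_tool(
  motion=[-0.02,0,0,0,0,0,-0.02,0,0,0,0,0,-0.02,0,0,0,0,0,-0.02,0,0,0,0,0,-0.02,0,0,0,0,0,-0.02,0,0,0,0,0,-0.02,0,0,0,0,0,-0.02,0,0,0,0,0],
)

```text
time_s: 8.3
tool_pos: [0.5633, -0.0929, 0.0146]
eef_rot: [0.032, 0.999, -0.0, 0.002]
wrist_force: [-1.0, -0.4, -1.6]
grip_width: 0.677
gripper_force: 0.5
```

```bash
python3 plan.py 1 .6055 -.096 .014 1.505; python3 - <<'E'
from station import eyes,ctrl
import cv2
f=eyes.grab_frame("side"); cv2.imwrite("pics/s4.png",cv2.resize(f["image"][150:270,220:400],None,fx=4,fy=4))
E
```

```text
[-0.1691 -0.0013  0.003 ] [0.     0.0051 0.0014] at [ 0.5633 -0.0929  0.0146] yaw 1.5061
[[0.61, -0.1, 0.01]]
```

View pics/s4.png

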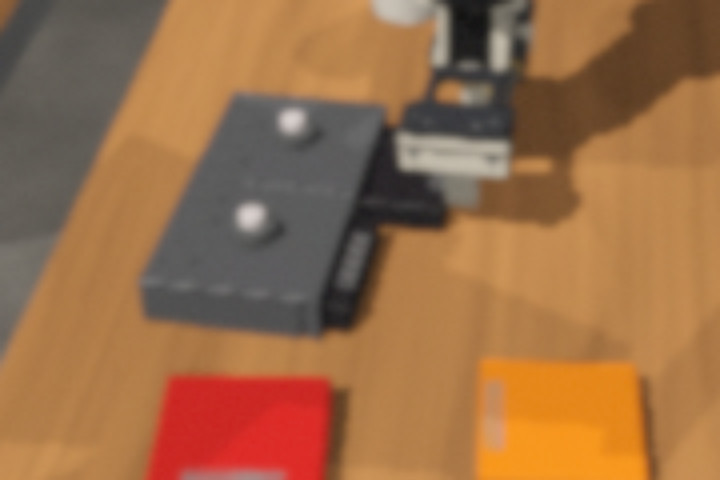

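The side view shows the drive going in flat, its near edge at crop (445,215) with the fingers square behind it. About 42 mm remain.

servo_tool(
  motion=[-0.02,0,0,0,0,0,-0.02,0,0,0,0,0,-0.02,0,0,0,0,0,-0.02,0,0,0,0,0,-0.02,0,0,0,0,0,-0.015,0,0,0,0,0,-0.015,0,0,0,0,0,-0.01,0,0,0,0,0],
)

```text
time_s: 9.02
tool_pos: [0.5982, -0.0952, 0.0148]
eef_rot: [0.032, 0.999, -0.0, 0.002]
wrist_force: [-1.2, 0.3, -0.3]
grip_width: 0.673
gripper_force: 0.7
```

servo_tool(
  motion=[-0.008,0,0,0,0,0,-0.008,0,0,0,0,0,0,0,0,0,0,0,0,0,0,0,0,0],
)

```text
time_s: 9.35
tool_pos: [0.6022, -0.0954, 0.0149]
eef_rot: [0.032, 0.999, -0.0, 0.002]
wrist_force: [-0.1, 0.3, -0.2]
grip_width: 0.68
gripper_force: 0.0
```

Not at the stop yet, so I'll creep forward until the force rises.

servo_tool(
  motion=[-0.008,0,0,0,0,0,-0.008,0,0,0,0,0,0,0,0,0,0,0],
)

```text
time_s: 9.6
tool_pos: [0.606, -0.0957, 0.0148]
eef_rot: [0.032, 0.999, -0.0, 0.002]
wrist_force: [-1.4, 0.0, 1.3]
grip_width: 0.672
gripper_force: 0.5
```

servo_tool(
  motion=[-0.008,0,0,0,0,0,-0.008,0,0,0,0,0,0,0,0,0,0,0],
)

```text
time_s: 9.85
tool_pos: [0.6065, -0.0957, 0.0143]
eef_rot: [0.032, 0.999, 0.0, -0.001]
wrist_force: [-11.1, 1.0, 8.2]
grip_width: 0.677
gripper_force: 5.7
```

The force rose to 11 N with the TCP at x=0.6065 (0.6055 predicted), so the drive is at the stop. Back off, lift clear and check.

servo_tool(
  motion=[-0.004,0,0,0,0,0,0,0,0,0,0,0,0.04,0,0,0,0,0,0.12,0,0,0,0,0,0.14,0,-0.06,0,0,0,0.14,0,-0.15,0,0,0,0.14,0,-0.15,0,0,0,0.08,0,-0.1,0,0,0],
)

```text
time_s: 10.52
tool_pos: [0.4566, -0.0862, 0.1164]
eef_rot: [0.032, 0.999, -0.0, 0.002]
wrist_force: [0.0, 0.5, 0.3]
grip_width: 0.674
gripper_force: 0.0
```

```bash
python3 - <<'E'
from station import eyes,ctrl
from h import *
f=eyes.grab_frame("top"); g=eyes.grab_frame("side"); s=ctrl.state(); print(s["tool_pos"],s["wrist_force"])
a=cv2.resize(f["image"][140:220,280:390],None,fx=5,fy=5,interpolation=cv2.INTER_CUBIC); cv2.imwrite("pics/t5.png",a)
im=f["image"]; m=im.max(2)<75; np.savez("top5.npz",**f)
for u in list(range(302,324,5))+list(range(342,366,4)):
    r=[v for v in range(185,215) if im[v,u,2]<80]; print(u,r[-1] if r else None,end="; ")
E
```

```text
[ 0.45804117 -0.086441    0.11858157] [ 1.42548632 -0.22121457 -0.73788316]
302 197; 307 198; 312 198; 317 198; 322 198; 342 199; 346 199; 350 200; 354 200; 358 200; 362 201;
```

View pics/t5.png

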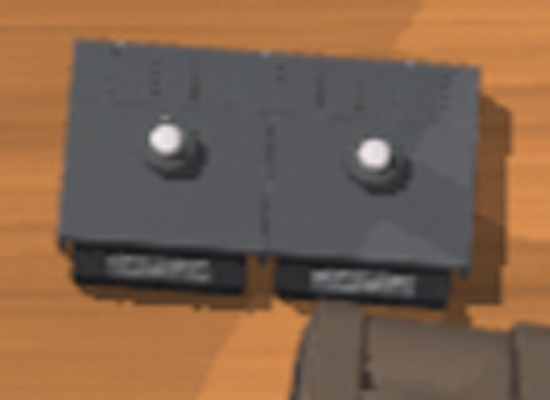

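The top view shows both drives' ribbed ends level: near edge at row 198 on the seated one and 200 on the loose one, which matches the bay's slope. Their centres are about 121 mm apart, so the loose drive is within about 2 mm of its centre line. The arm is clear.

```bash
python3 -c "
from station import ctrl
print(ctrl.sign_off())"
```

```text
the job is handed in; nothing more can be done
None
```

The job is handed in: the loose drive was pushed home against the back stop, level with its seated neighbour by the last camera check, with the arm clear; the sign-off returned no verdict.

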